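# Clamp the heatsink board in the sprung board holder

## Task

Pick up the circuit board that carries the finned metal heatsink and clamp it in the board holder: push the holder's sprung curved arm well back with the board's own long edge against the upright pin, lower the board flat onto the deck, set its opposite long edge flush against the fixed edge, about centred along it, and let go so that the arm springs against the board and holds it. Leave the other board (the one with four capacitors) where it is.

Things in the scene. Friction and masses are not known exactly. Their poses are not given: they have to be found in the camera images.
- heatsink (a point): Centre of the finned aluminium heatsink (50 along x, 38 along y, 44 tall, flat outer fins facing +-y) amid the loose green board to clamp: 70 (x) by 110 (y, long edges) by 6 mm thick, 0.2 kg, lying on the bench. The point is 28 mm above the board's underside, 22 mm below the heatsink's top; grip it here across the 38 mm. z up. Either way round will do.
- seat (a point): Point on the fixed holder's flat deck (12 mm above the bench) under the middle of the clamped board, whose x, y (or turned half round) match these axes. x points to the fixed edge, a dark bar along y: inner face at x = 35 mm, 110 long (y -55 to 55), 14 wide, 12 mm above the deck. z up. Bring the board in level, underside 15 to 25 mm above the deck, its -x edge on the pin's edge side.
- clip (a joint): Sprung curved steel arm, pivot at x -45, y 105 mm (seat axes), ending in an upright pin 12 mm thick, up to 40 mm above the deck. 0 = rest, pin centre x -23, y 0 (52 mm gap to the edge, board is 70). Grows as the pin is pushed to -x: 0.17 clamped (pin x -41), 0.28 12 mm farther, stop 0.6. 4-6 N; springs back when let go: take it 5 mm or more past clamped with the board's edge, lower there.
- capacitors (a point): Middle of the other loose board, to be left alone: same 70 x 110 x 6 mm plate, but with four upright black capacitors (24 mm thick, 34 mm tall) and no heatsink. The point lies 23 mm above its underside, z up. The two boards lie side by side on the bench and may have changed places.
Mind the look-alikes: they are no part of the job. What is shaped like the part that bears heatsink but orange is not meant.

How it is judged:
By the outcome, as a careful person would: the job done as asked, in the order asked, and still so for the second after the job is handed in, with the robot touching nothing.
It also fails if it takes over 38 s, if anything falls off the work surface, if the arm or the gripper's body presses on something with over 40 N, if the wrist force passes 120 N, or if a joint passes its speed limit or range.

## Robot

A 7-joint arm with a two-finger parallel gripper is mounted at the origin on the work surface. World frame = base frame: x ahead of the robot, y to its left, z up, the work surface at z = 0. Lengths are in m, angles in rad, forces in N, time in s.
With the tool pointing down it reaches from about 0.35 to 0.9 m from the base axis. Payload 7.2 kg.
Tool frame: the origin (TCP) lies on the centre line of the jaws, within the pads' length; the fingertips stand 17 mm ahead of it and the grasp point (between the pads) lies 2 mm behind it; z points along the fingers, x is the direction in which the jaws open and shut, and the axes are right-handed (so a half turn about z gives the same grasp; the last joint's range is limited). The gripper opens to 85 mm and grips with 20 to 120 N. Pads are 22 mm wide; open, the fingers measure 114 mm over their backs; the gripper's body (76 mm by 85 mm) begins 54 mm behind the grasp point. The pads swing forward as they close: fully open they stand 13 mm farther back than shut.
Start: joints at [1.049, 0.411, -0.013, 1.596, 0.006, 1.134, -0.082], TCP at [0.274, -0.562, 0.248] pointing down, gripper open.
Joint ranges: [-2.95, 2.95], [-0.29, 1.99], [-1.47, 1.44], [0.14, 2.54], [-1.03, 4.17], [0.13, 1.85], [-2.86, 2.86]. Speed limits (rad/s): [2.39, 2.39, 3.01, 3.01, 3.14, 3.14, 3.14].

## Interface

Orientations are given as a rotation vector (axis times angle).
In Python, from cell import * gives the robot as it stands. Calls block until the motion is done:
- move_pose(position, orientation): joint-space move of the TCP to a pose.
- line_to(position, rot=None, velocity=0.15, guard=None): straight line of the TCP; rot=None keeps the orientation; velocity is the mean speed in m/s. With guard (N) it stops when the force on the tool has changed by that much, and returns True; else False.
- goto_joints(angles): joint-space move.
- gripper_to(opening, force=None): finger opening in m; force is the grip in N (None keeps the last); returns when the fingers have stopped.
- pause(seconds).
- ik(position, orientation): joint angles nearest the present ones, or None.
- state(): the state.
- read_camera(name): name is "scene" or "side" or "wrist"; returns a dict with "image" (420x560x3 uint8, red, green, blue), "fx", "fy", "cx", "cy" (pixels), "R" (3x3) and "t" (3): a world point X has camera coordinates R X + t. Camera axes: x right, y down, z forward; pixel columns grow to the right and rows downward; lengths in m; the calibration is good to about 2 mm. A picture is of the moment at which its call begins. There is no depth.
A pose or a line that the arm cannot do raises Unreachable and nothing moves.
- job_done(): hands the job in, once; it reports no verdict.
Trained networks look in the newest picture that a camera, given by its name, has taken for a name from the list of things; names that differ only in an ending like _2 or _b are one class to them, and where a whole thing is asked for, a point or a joint stands for the part that bears it (a point fixed in the world has none). Each returns a list of dicts, best first, with "conf" (0 to 1); they miss things now and then, are a little off and sometimes report something else, mostly with a low value. They report only what shows in the picture. A call takes as long as a camera call. They do not tell look-alikes from the thing itself.
- spot_in(target, camera): "position" ([column, row] in pixels, amid what is visible of it).
- cut_out(target, camera): "pixels" (420x560 bool, what is visible of it) and "position" ([column, row] in pixels, amid what is visible of it).
The state is a dict: "t": time; "joint_pos": joint angles; "qvel": joint speeds; "tau": joint torques, N m; "eef_pos": TCP position; "tool_rot": TCP orientation; "force": force on the tool from outside, world axes, zero at the start; "wrist_torque": the same for the moment, N m; "gripper_width": finger opening in m.
Only numpy, scipy, OpenCV 4.12 (cv2) and the standard library are available. Lean on these libraries where they do the work, as an engineer would, in place of code of your own. Each camera call takes 0.05 s, during which the arm holds its last target. There are 200 camera calls.

## Working session

There is one attempt and no reset: what is moved stays moved. The work goes in short steps, each a Python script; the robot and the scene stay as the last script left them, time stands still between calls to the robot, and variables do not carry over. Pictures are saved under pics/ and viewed, about 8 in all and at most 12, crops included, and the job is handed in when it is done.

```bash
mkdir -p pics; ls; python3 - <<'E'
from cell import *
import cv2,numpy as np
for c in ["scene","side","wrist"]:
    r=read_camera(c); im=r["image"][:,:,::-1].copy()
    print(c,r["fx"],r["cx"],r["cy"],np.round(r["R"],3).tolist(),np.round(r["t"],3).tolist())
    for n in ["heatsink","capacitors","seat","clip"]:
        for k,d in enumerate(spot_in(n,c)[:3]):
            print(n,np.round(d["position"],1),round(d["conf"],2))
    cv2.imwrite(f"pics/{c}0.png",im)
a=cv2.imread("pics/scene0.png");b=cv2.imread("pics/side0.png")
print(state()["t"],state()["force"],state()["tool_rot"])
E
```

```text
pics
scene 492.52041386520494 279.58146138767614 205.7897852112652 [[-0.577, 0.817, -0.023], [0.462, 0.303, -0.834], [-0.674, -0.491, -0.552]] [0.302, -0.223, 1.446]
heatsink [209.1 226.6] 0.68
heatsink [158.9 203.7] 0.67
capacitors [248.2 184.1] 0.82
seat [354.1 242.3] 0.94
clip [367.6 219.9] 0.72
side 503.823977232383 281.7817448053395 206.54374475593494 [[-0.988, -0.157, 0.001], [-0.109, 0.683, -0.722], [0.113, -0.713, -0.692]] [0.529, 0.078, 1.077]
heatsink [236.5 181.9] 0.87
heatsink [256.1 141.5] 0.61
seat [278.3 282.1] 0.63
clip [303.8 266.7] 0.89
clip [320.5 177.4] 0.52
wrist 304.2795231138375 274.8562938489976 209.19236242748525 [[0.438, -0.899, -0.0], [-0.855, -0.417, 0.306], [-0.276, -0.134, -0.952]] [-0.625, -0.04, 0.379]
0.75 [ 0.08609119  0.04684242 -0.17196217] [ 2.66420692e+00 -1.66470266e+00  1.52632539e-04]
```

View pics/scene0.png

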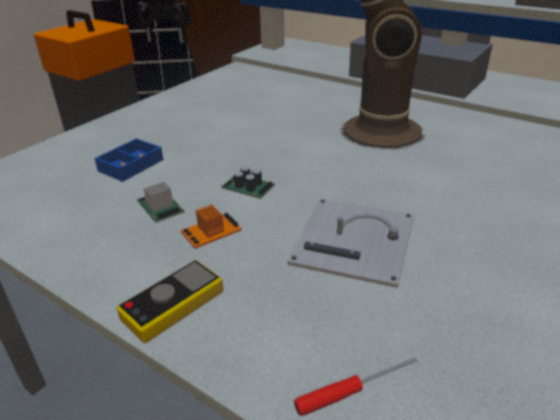

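View pics/side0.png

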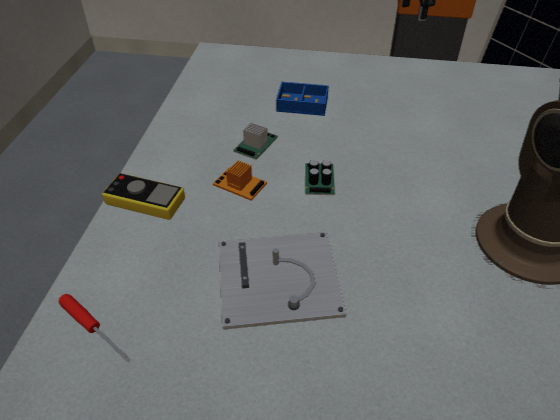

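The scene picture shows the green board with the grey heatsink at (158,200), the orange look-alike at (210,226), the capacitor board at (248,184) and the holder at (354,240). In the side picture they are at (256,140), (237,178), (319,178) and (280,280). The heatsink network ranks the orange one first, so I'll use the grey one. Next I'll localise both roughly.

```bash
cat > h.py <<'E'
from cell import *
import numpy as np, cv2
from scipy.spatial.transform import Rotation as Rn
def ray(r,px):
    R=np.array(r["R"]);t=np.array(r["t"])
    d=R.T@np.array([(px[0]-r["cx"])/r["fx"],(px[1]-r["cy"])/r["fy"],1.]);return -R.T@t,d
def onz(r,px,z):
    c,d=ray(r,px);return c+d*(z-c[2])/d[2]
def proj(r,X):
    X=np.atleast_2d(X)@np.array(r["R"]).T+np.array(r["t"])
    return np.c_[X[:,0]/X[:,2]*r["fx"]+r["cx"],X[:,1]/X[:,2]*r["fy"]+r["cy"]]
def tri(a,pa,b,pb):
    c,d=ray(a,pa);e,f=ray(b,pb);s=np.linalg.lstsq(np.c_[d,-f],e-c,rcond=None)[0]
    p,q=c+s[0]*d,e+s[1]*f;return (p+q)/2,np.linalg.norm(p-q)
def down(yaw): # tool z down, tool x along world angle yaw
    return Rn.from_matrix(np.c_[[np.cos(yaw),np.sin(yaw),0],[np.sin(yaw),-np.cos(yaw),0],[0,0,-1]]).as_rotvec()
E
python3 - <<'E'
from h import *
a=read_camera("scene");b=read_camera("side")
for n,p,q in [("hs",(158.9,203.7),(256.1,141.5)),("bar L(scene305,246)",(305,248),(243,244)),("bar R",(360,256),(245,286)),("pin top",(340,219),(276,251)),("pivot top",(393,233),(294,301))]:
    print(n,*tri(a,p,b,q))
for c,r in (("scene",a),("side",b)):
    for d in cut_out("heatsink",c):
        m=d["pixels"].astype(np.uint8);rc=cv2.minAreaRect(cv2.findNonZero(m)); print(c,d["conf"],d["position"],m.sum(),rc, onz(r,d["position"],.02))
A=cv2.resize(a["image"][195:285,285:420,::-1],None,fx=4,fy=4,interpolation=2)
B=cv2.resize(b["image"][115:165,225:285,::-1],None,fx=4,fy=4,interpolation=2)
cv2.imwrite("pics/s.png",A)
C=cv2.resize(b["image"][230:330,215:350,::-1],None,fx=5,fy=5,interpolation=2)
C=C.copy();C[:200,-240:]=B;cv2.imwrite("pics/c1.png",C)
E
```

```text
hs [ 0.64532719 -0.25443727  0.00473741] 0.003142295333097067
bar L(scene305,246) [0.60125348 0.1143837  0.01064703] 0.008525108937379601
bar R [0.57298193 0.22251744 0.01730151] 0.003459528194393192
pin top [0.52417746 0.15018422 0.04684702] 0.0029775824002080866
pivot top [0.47459582 0.24502579 0.02050226] 0.0042898399844514944
scene 0.9 [158.3, 203.0] 1145 ((158.64674377441406, 202.81393432617188), (41.25810241699219, 34.90135955810547), 58.24052047729492) [ 0.66035725 -0.23570265  0.02      ]
scene 0.89 [210.9, 226.6] 1466 ((208.51724243164062, 223.7931365966797), (36.02489471435547, 57.19416427612305), 68.19859313964844) [ 0.66275874 -0.07577759  0.02      ]
side 0.96 [238.2, 183.5] 1145 ((239.00003051757812, 183.50001525878906), (38.890872955322266, 38.890869140625), 45.0) [ 0.65077917 -0.06813703  0.02      ]
```

View pics/c1.png

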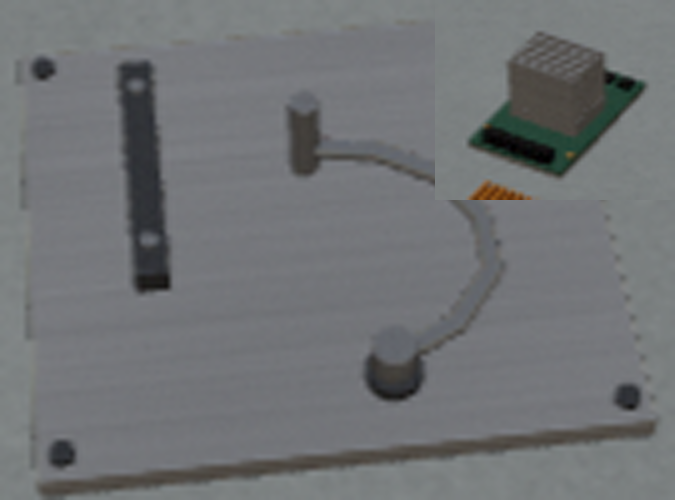

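```bash
python3 - <<'E'
from h import *
w=read_camera("wrist");s=state()
T=Rn.from_rotvec(s["tool_rot"]).as_matrix();p=np.array(s["eef_pos"])
off=T.T@(onz(w,(280,210),0.02)-p);print("view centre in tool",off, "cam in tool",T.T@(ray(w,(0,0))[0]-p),"fwd",T.T@np.array(w["R"])[2])
b=read_camera("side")
cs=[onz(b,q,.006) for q in [(233.75,150),(257.5,158.75),(277.5,136.25)]]
for c in cs: print(c)
yb=np.arctan2(*(cs[2]-cs[1])[[1,0]]);print("len",np.linalg.norm(cs[2]-cs[1]),np.linalg.norm(cs[0]-cs[1]),"ctr",(cs[0]+cs[2])/2,"yaw long",np.degrees(yb))
for k in range(4):
  y=np.radians(105)+k*np.pi/2
  for z in (.25,.05):print(k,ik([.56,.17,z],down(y)))
for k in range(2):
  print(k,ik([.655,-.24,.03],down(yb+k*np.pi)),ik([.655,-.24,.25],down(yb+k*np.pi)))
E
```

```text
view centre in tool [0.00640606 0.03663779 0.22829793] cam in tool [ 0.00019982 -0.07795139 -0.12446062] fwd [-1.71809077e-04  3.06421552e-01  9.51895899e-01]
[ 0.69518219 -0.21024468  0.006     ]
[ 0.62767862 -0.18433535  0.006     ]
[ 0.59342261 -0.28738142  0.006     ]
len 0.10859082487821572 0.07230508497154856 ctr [ 0.6443024  -0.24881305  0.006     ] yaw long -108.38855749047424
0 [ 0.32806442  0.53125471 -1.00473652  1.64770623  0.47145738  1.22691436
  1.05478162]
0 [ 0.18394019  0.72935656 -0.79302178  1.82434853  0.66581325  0.8767109
  0.90292925]
1 [-1.19739597  0.62676911  1.26031768  1.74452834 -0.62951622  1.24875918
 -2.65700717]
1 [ 0.41589574  0.99661681 -1.24816971  1.81054329  1.04283636  1.17279773
  2.21366907]
2 [ 0.16605833  0.44102447 -0.73873492  1.65744268  0.31785934  1.16726906
 -1.96040101]
2 [-0.01351119  0.63721385 -0.49771541  1.83759405  0.41915966  0.77247567
 -2.0431504 ]
3 [ 0.19789494  0.45461721 -0.78739566  1.65545246  0.34380207  1.17587047
 -0.41112208]
3 [ 0.07149322  0.66932839 -0.62070583  1.83175855  0.52192346  0.8093394
 -0.55549756]
0 [ 0.27881245  0.75461958  0.00467766  1.56887871 -0.00439028  0.81810462
 -1.60651568] [ 0.3008276   0.53639488 -0.02964587  1.39348453  0.01617926  1.21194933
 -1.62207635]
1 [ 0.62285391  0.82489179 -0.54051449  1.54050891  0.49663045  0.91608432
  1.16720331] [ 0.64459518  0.60577398 -0.59107944  1.36454918  0.33844275  1.27194198
  1.2870366 ]
```

```bash
python3 - <<'E'
from h import *
move_pose([0.585,0.185,0.18],down(np.radians(-75)))
w=read_camera("wrist")
for n in ("seat","clip"):
    for d in spot_in(n,"wrist")[:2]: print(n,d["position"],d["conf"],onz(w,d["position"],.012))
import pickle;pickle.dump(w,open("w1.pkl","wb"))
cv2.imwrite("pics/w1.png",cv2.resize(w["image"][:,:,::-1],(800,600)))
print(state()["t"],state()["eef_pos"])
E
```

```text
seat [260.2, 234.3] 0.77 [0.5395432  0.18708607 0.012     ]
clip [254.0, 306.1] 0.98 [0.45319283 0.17262918 0.012     ]
4.0583 [0.58524932 0.18431035 0.17997988]
```

View pics/w1.png

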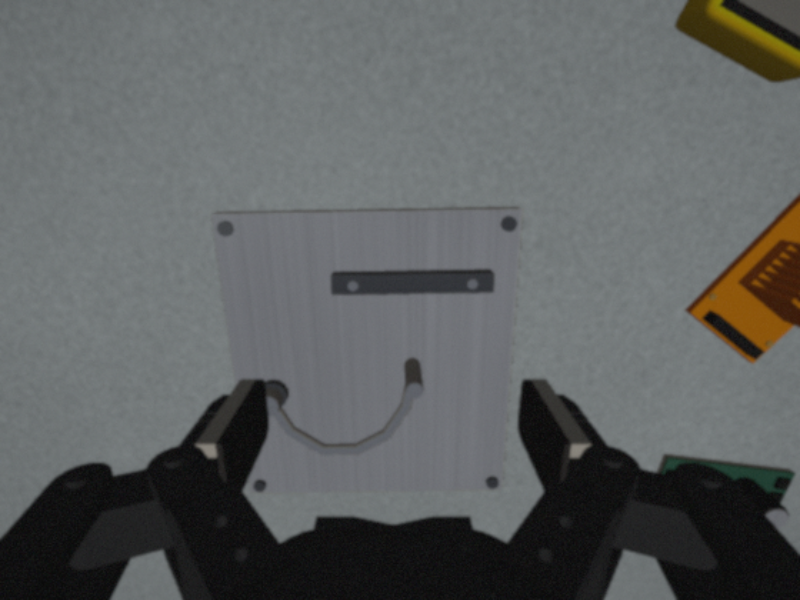

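The wrist picture shows the bar spanning (332,271) to (494,293), the pin top near (412,362), and the pivot at (277,390), half hidden. I'll fit the bar now and then look at the board.

```bash
python3 - <<'E'
from h import *
import pickle
w=pickle.load(open("w1.pkl","rb"))
im=w["image"].astype(float).mean(2)
# subpixel edges of inner (lower) top edge and ends
def edge(v): g=np.abs(np.diff(v));g[g<.3*g.max()]=0;return (g*(np.arange(len(g))+.5)).sum()/g.sum()
pts=[]
for c in list(range(255,326,5)):
    pts.append((c,200+edge(im[200:213,c])))
pts=np.array(pts)
P=np.array([onz(w,p,.024) for p in pts])[:,:2]
d=np.linalg.svd(P-P.mean(0))[2][0]; d=d if d[1]>0 else -d   # seat y
print("resid mm",1e3*np.abs((P-P.mean(0))@[-d[1],d[0]]).max(),"seat y deg",np.degrees(np.arctan2(d[1],d[0])))
rows=range(194,204)
L=np.mean([226+edge(im[r,226:240]) for r in rows]);Rr=np.mean([338+edge(im[r,338:352]) for r in rows]);print(L,Rr)
a=onz(w,(L,199),.024)[:2];b=onz(w,(Rr,199),.024)[:2];print("len",np.linalg.norm(a-b))
x=np.array([d[1],-d[0]]);o=P.mean(0)
mid=o+d*((a+b)/2-o).dot(d);seat=mid-.035*x
print("seat",seat,"pin world",seat-.023*x,"pivot",seat-.045*x+.105*d)
q=lambda X:proj(w,X)*800/560
pin=seat-.023*x
print("pin top px",q([*pin,.052]),"pivot base px",q([*(seat-.045*x+.105*d),.012]))
oi=o-0
print("outer edge px",q([*(mid+.014*x-.055*d),.024]),q([*(mid+.014*x+.055*d),.024]))
np.savez("seat.npz",seat=seat,ang=np.arctan2(x[1],x[0]))
# board look
yb=np.radians(-108.4)
ty=np.array([np.sin(yb),-np.cos(yb)])
move_pose([*(np.array([.645,-.249])-.037*ty),.17],down(yb))
w=read_camera("wrist")
pickle.dump(w,open("w2.pkl","wb"))
for e in cut_out("heatsink","wrist"): print(e["conf"],e["position"])
cv2.imwrite("pics/w2.png",cv2.resize(w["image"][:,:,::-1],(800,600)))
print(state()["t"],state()["eef_pos"])
E
```

```text
resid mm 0.344158538194296 seat y deg 105.946068765985
231.41512621856077 345.3011489612264
len 0.10907835957521386
seat [0.54737903 0.15930023] pin world [0.52526405 0.15298138] pivot [0.47526369 0.24789694]
pin top px [[414.19878413 390.22121841]] pivot base px [[273.34398905 391.47478334]]
outer edge px [[494.70784964 271.34421463]] [[329.24293901 274.24198039]]
0.86 [273.7, 229.1]
0.57 [119.8, 261.9]
5.825 [ 0.68075351 -0.25829032  0.17031431]
```

View pics/w2.png

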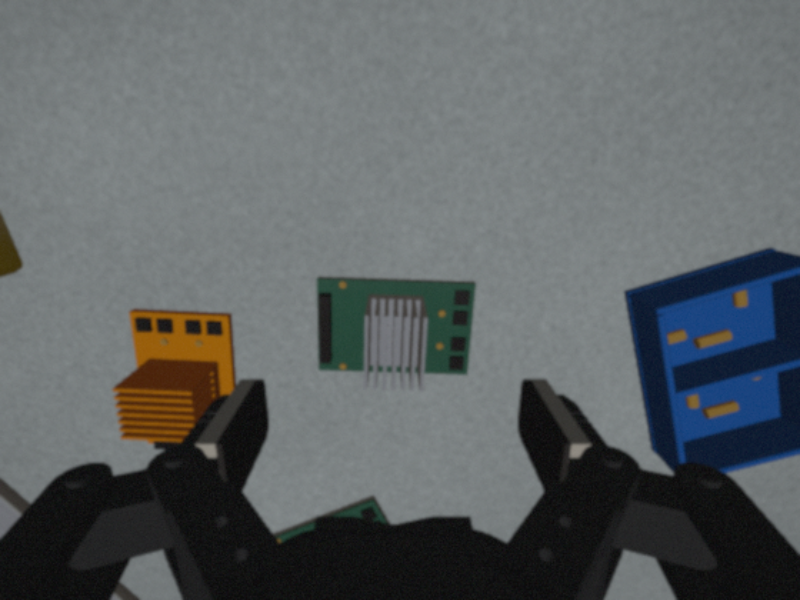

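The wrist picture shows the target board, with corners near (318,278), (475,283), (467,374) and (319,369), under the grey fins. The orange board is at left. I'll fit the board rectangle in the plane of its top face.

```bash
python3 - <<'E'
from h import *
import pickle
w=pickle.load(open("w2.pkl","rb"));im=w["image"]
m=np.zeros(im.shape[:2],np.uint8)
hsv=cv2.cvtColor(im,cv2.COLOR_RGB2HSV)
m[185:270,210:345]=cv2.inRange(hsv,(50,70,20),(95,255,255))[185:270,210:345]
m=cv2.morphologyEx(m,cv2.MORPH_OPEN,np.ones((3,3)))
pp=cv2.findNonZero(m)[:,0,:]
P=np.array([onz(w,p,.006)[:2] for p in pp])*1000
hull=cv2.convexHull(P.astype(np.float32))
r=cv2.minAreaRect(hull);print(r)
print("corners",cv2.boxPoints(r), "in px800",proj(w,np.c_[cv2.boxPoints(r)/1000,[.006]*4])*800/560)
s=np.array(r[0])/1000
# heatsink top check
for e in cut_out("heatsink","wrist")[:1]:
    pass
a=np.radians(r[2]); 
print("hs top centre px800",proj(w,[*s,.050])*800/560,proj(w,[*s,.006])*800/560)
E
```

```text
((646.2540893554688, -248.0961456298828), (107.19245147705078, 68.54645538330078), 69.96568298339844)
corners [[ 595.69366 -286.7077 ]
 [ 660.0922  -310.19055]
 [ 696.8145  -209.48459]
 [ 632.41595 -186.00174]] in px800 [[465.42528682 372.55447371]
 [473.70256422 283.14706535]
 [318.11407857 278.29149004]
 [320.02410809 368.27803831]]
hs top centre px800 [[394.56170543 353.37592187]] [[394.37573826 327.09057409]]
```

```bash
python3 - <<'E'
from h import *
c=[.6463,-.2481];r=down(np.radians(69.97-180))
move_pose([*c,.11],r)
gripper_to(.07)
line_to([*c,.028],velocity=.1,guard=15)
print(state()["eef_pos"],state()["force"])
gripper_to(.03,force=80)
s=state();print(s["gripper_width"],s["force"])
f0=np.array(s["force"])
line_to([*c,.15],velocity=.15)
s=state();print(s["t"],s["gripper_width"],np.array(s["force"])-f0)
z=np.load("seat.npz");S=z["seat"];a=float(z["ang"]);u=np.array([np.cos(a),np.sin(a)])
move_pose([*(S+.030*u),.14],down(a-np.pi/2))
b=read_camera("side");w=read_camera("wrist");print(state()["t"],state()["eef_pos"])
A=cv2.resize(b["image"][170:330,200:360,::-1],(560,560),interpolation=2)
cv2.imwrite("pics/b1.png",A)
E
```

```text
[ 0.64685869 -0.24814752  0.02864945] [0.66059276 0.04774784 0.96216832]
0.037073110637044125 [-0.9009125  -0.34449542  5.50806458]
8.8917 0.03742643258605372 [ 0.98543603  1.19283117 -7.75364737]
10.55 [0.57704621 0.16568452 0.13983377]
```

View pics/b1.png

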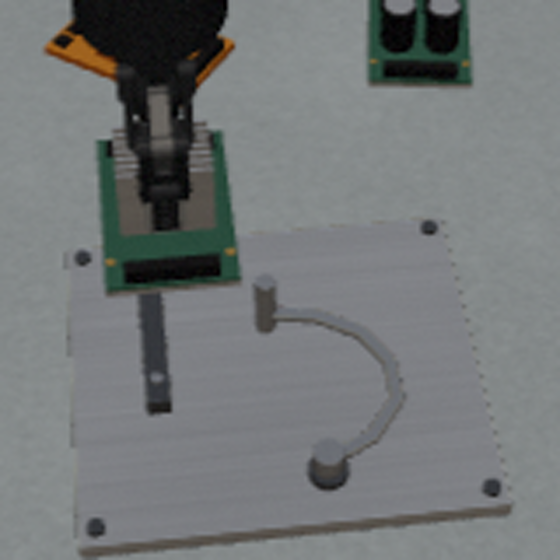

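The held board is level and centred in the jaws, with its near end at crop (105..240, 285) on the edge side of the pin (265,280). I'll lower it and push the pin.

```bash
python3 - <<'E'
from h import *
z=np.load("seat.npz");S=z["seat"];a=float(z["ang"]);u=np.array([np.cos(a),np.sin(a)]);v=np.array([-u[1],u[0]])
b=read_camera("side");p=np.array(state()["eef_pos"]);zt=p[2]-.0285
q=lambda x,y,zz:((proj(b,[*(p[:2]+x*u+y*v),zz])[0]-[200,170])*3.5).round()
print("pred bottom corners at +y end",q(.035,.055,zt),q(-.035,.055,zt),"top",q(.035,.055,zt+.006),q(-.035,.055,zt+.006))
line_to([*(S+.030*u),.061],velocity=.1,guard=12)
f0=np.array(state()["force"])
for x in (.012,0,-.010):
    g=line_to([*(S+x*u),.061],velocity=.06,guard=25)
    s=state();f=np.array(s["force"])-f0;e=np.array(s["eef_pos"])-[*S,0]
    print(x,g,"x,y mm",1e3*e[:2]@u,1e3*e[:2]@v,s["eef_pos"][2],"Fx,Fy,Fz",f[:2]@u,f[:2]@v,f[2])
b=read_camera("side");print(state()["t"])
cv2.imwrite("pics/b2.png",cv2.resize(b["image"][210:330,200:360,::-1],(800,600),interpolation=2))
E
```

```text
pred bottom corners at +y end [102. 301.] [238. 288.] top [101. 293.] [238. 280.]
0.012 False x,y mm 12.767495397787723 -0.3664056063933502 0.06168786988479993 Fx,Fy,Fz 4.3223524036127 -1.7515355248792746 -0.543561395804812
0 False x,y mm 0.8541997703444326 -0.4017234315032124 0.061384575478083674 Fx,Fy,Fz 5.397603169358751 -2.7399321154460243 -0.17554487997099155
-0.01 False x,y mm -9.083369365446378 -0.1594425501790018 0.06129236971868836 Fx,Fy,Fz 5.181013272832379 -3.2218721991772545 -0.5615814959349659
12.7083
```

View pics/b2.png

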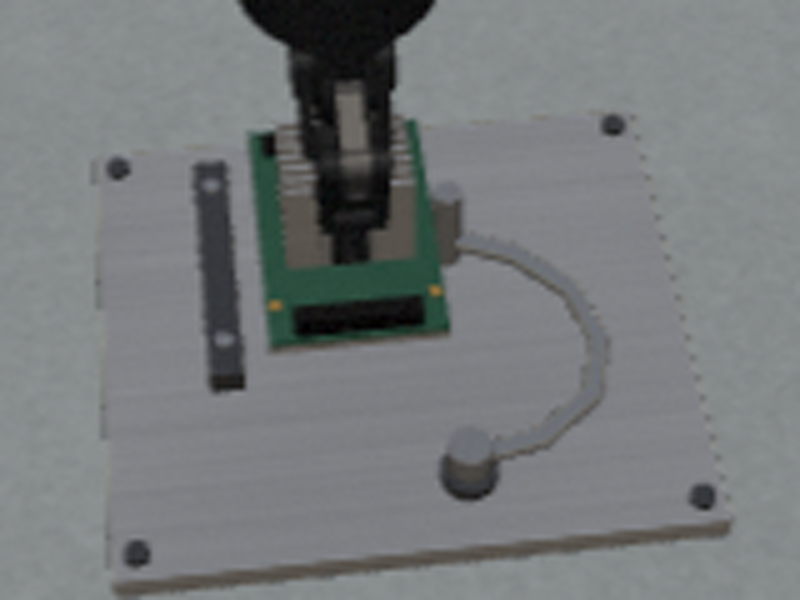

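The pin bears on the board's long edge at (445,220), about 10 mm past clamped, and the board is level. I'll check the board's offset along the edge numerically, then lower.

```bash
python3 - <<'E'
from h import *
z=np.load("seat.npz");S=z["seat"];a=float(z["ang"]);u=np.array([np.cos(a),np.sin(a)]);v=np.array([-u[1],u[0]])
b=read_camera("side")
def loc(n,c,zz):
    X=onz(b,(200+c[0]/5,210+c[1]/5),zz)[:2]-S;print(n,"x,y mm",(1e3*X@u).round(1),(1e3*X@v).round(1))
zt=state()["eef_pos"][2]-.0285+.006
loc("board near +x",(270,340),zt);loc("board near -x",(449,326),zt);loc("board far +x",(249,134),zt);loc("board far -x",(415,122),zt)
loc("bar far",(210,163),.024);loc("bar near",(227,376),.024)
s=state();f0=np.array(s["force"])
p=np.array(s["eef_pos"])
g=line_to([*(S-.010*u),.0385],velocity=.05,guard=8);s=state();f=np.array(s["force"])-f0
print(g,s["eef_pos"],f,s["t"])
E
```

```text
board near +x x,y mm 23.1 51.3
board near -x x,y mm -45.5 52.8
board far +x x,y mm 23.1 -56.2
board far -x x,y mm -45.6 -54.7
bar far x,y mm 40.0 -55.5
bar near x,y mm 40.5 55.0
True [0.5397374  0.15825947 0.0409538 ] [-3.65167451  1.49526459  4.77839294] 13.2
```

```bash
python3 - <<'E'
from h import *
z=np.load("seat.npz");S=z["seat"];a=float(z["ang"]);u=np.array([np.cos(a),np.sin(a)]);v=np.array([-u[1],u[0]])
def rep(n,g=None):
    s=state();f=np.array(s["force"]);e=np.array(s["eef_pos"])-[*S,0]
    print(n,g,"x,y mm",(1e3*e[:2]@u).round(2),(1e3*e[:2]@v).round(2),"z",s["eef_pos"][2].round(4),"Fx,Fy,Fz",(f[:2]@u).round(1),(f[:2]@v).round(1),f[2].round(1),"M",np.round(s["wrist_torque"],2),s["t"])
pause(.1);rep("start")
for x in (-.006,-.003,0,.002,.004,.006):
    g=line_to([*(S+x*u+.0015*v),.0405],velocity=.03,guard=12);rep(x,g)
    if g: break
b=read_camera("side")
cv2.imwrite("pics/b3.png",cv2.resize(b["image"][210:330,200:360,::-1],(800,600),interpolation=2))
E
```

```text
start None x,y mm -7.54 1.06 z 0.0409 Fx,Fy,Fz 2.0 0.2 4.2 M [ 0.45 -0.16  0.17] 13.3
-0.006 False x,y mm -5.34 1.54 z 0.041 Fx,Fy,Fz 1.7 -2.5 5.8 M [ 0.07 -0.33  0.19] 13.55
-0.003 False x,y mm -2.16 1.67 z 0.041 Fx,Fy,Fz 3.7 -0.9 4.9 M [ 0.13 -0.53  0.2 ] 13.8
0 False x,y mm 0.6 1.82 z 0.0409 Fx,Fy,Fz 1.4 0.1 5.9 M [ 0.21 -0.25  0.07] 14.05
0.002 False x,y mm 0.66 1.82 z 0.0409 Fx,Fy,Fz -5.9 -1.2 13.1 M [0.15 1.12 0.08] 14.3
0.004 False x,y mm 0.74 1.8 z 0.0409 Fx,Fy,Fz -13.4 -2.3 20.6 M [-0.11  2.48  0.04] 14.55
0.006 False x,y mm 0.84 1.79 z 0.041 Fx,Fy,Fz -20.9 -1.7 28.7 M [-0.31  3.93  0.05] 14.8
```

View pics/b3.png

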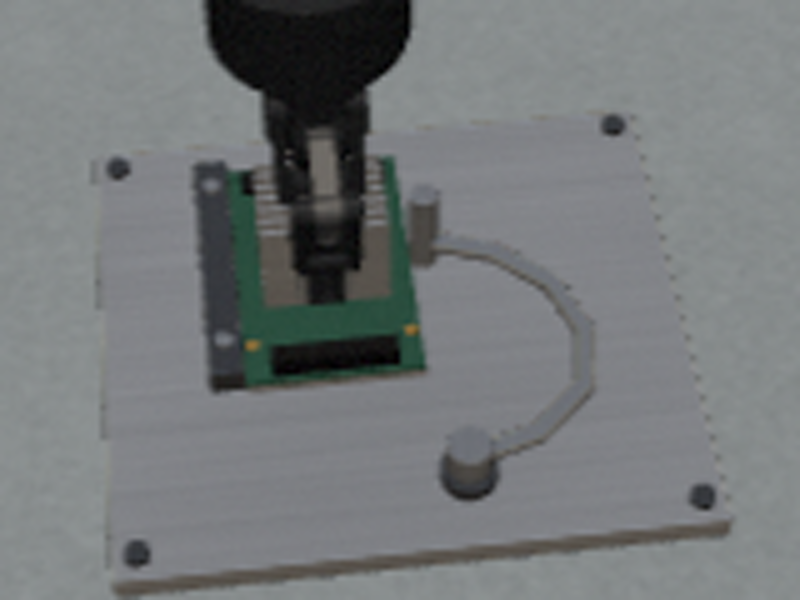

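The board sits flush against the bar, with its edge along (230..245, 170..385). The ends match the bar and the pin rests on the other edge at (425,230). I'll relax the push, release and retreat.

```bash
python3 - <<'E'
from h import *
z=np.load("seat.npz");S=z["seat"];a=float(z["ang"]);u=np.array([np.cos(a),np.sin(a)]);v=np.array([-u[1],u[0]])
line_to([*(S+.0015*u+.0015*v),.0405],velocity=.03);s=state();print(s["force"])
gripper_to(.046);gripper_to(.062)
p=np.array(state()["eef_pos"]);line_to([p[0],p[1],.13],velocity=.1)
c=S-.0*u+.045*u   # look back with the wrist camera
move_pose([*c,.2],down(a-np.pi/2));pause(.3)
b=read_camera("side");w=read_camera("wrist");print(state()["t"],state()["force"])
A=cv2.resize(b["image"][210:330,200:360,::-1],(400,300),interpolation=2)
W=cv2.resize(w["image"][120:330,140:420,::-1],(800,600),interpolation=2)
C=np.zeros((600,800,3),np.uint8);C[:300,:400]=A;C[:300,400:]=cv2.resize(read_camera("scene")["image"][150:290,130:420,::-1],(400,300));C[300:,:400]=cv2.resize(w["image"][:,:,::-1],(400,300));C[300:,400:]=cv2.resize(W,(400,300))
cv2.imwrite("pics/f.png",C);cv2.imwrite("pics/fw.png",W)
E
```

```text
[-3.94879133 -2.29626413 11.35981722]
17.5667 [-0.39860323 -1.23413598  0.24647542]
```

View pics/f.png

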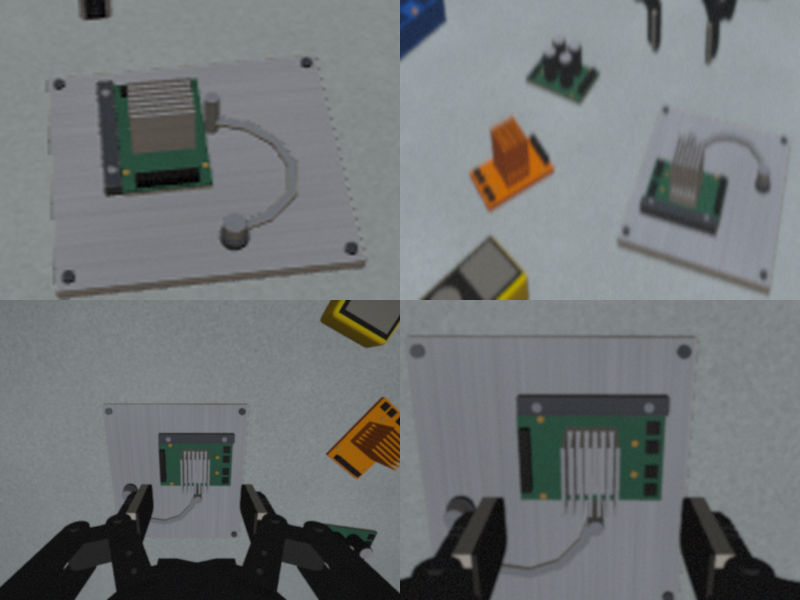

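View pics/fw.png

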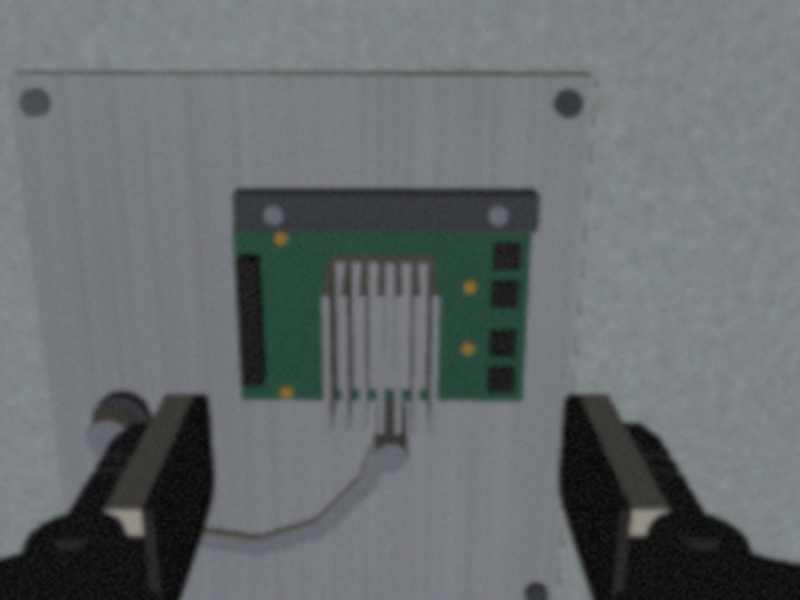

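The board lies flat and flush under the bar: its edge spans (235..530, 232) and the bar spans (235..538). The pin is against the opposite edge at (390,430), and the other boards haven't moved. Handing in.

```bash
python3 -c "
from cell import *
job_done()"
```

```text
the job is handed in; nothing more can be done
```

The heatsink board is clamped in the holder, and I handed the job in at about 17.6 s of the 38 s allowed; no verdict was reported.

- **Clamping:** I gripped the green heatsink board and pushed the pin about 10 mm past clamped with the board's long edge. I then lowered it to deck contact, slid it against the fixed edge until it stopped, and let go.
- **Final pictures:** The side, scene and wrist views show the board flat and flush along the bar. It is within about 2 mm of centred, and the pin is pressing on the opposite edge. The capacitor board and the orange look-alike look undisturbed, and the gripper is clear.
- **Forces:** The highest readings I printed were about 21 N sideways and 29 N vertical. These came while pressing against the bar, because the 12 N guard did not stop that stepped slide. I eased the push off before releasing.
- **Disagreements:** The network ranked the orange look-alike above the real heatsink in the first pictures, so I chose the board by its colour. The side camera put the held board about 2 mm off the tool centre along its length. I shifted it 1.5 mm to correct that.

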